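# Set the vial crimper and strike its plunger home

## Task

Crimp the vial that is already in the crimper: first turn the black depth dial until its white pointer is at the green setting mark. Then pick up the orange mallet by its wooden handle and, with the mallet's face square on the leaning red plunger head, drive the plunger fully home, firmly but without smashing the vial; never use the hand on the plunger. Finally stand the mallet upright on its round black pad again and let go, with the dial still at the mark and the other things on the bench left where they are.

Things in the scene. Friction and masses are not known exactly. Their poses are not given: they have to be found in the camera images.
- crimper: Vial crimper fixed to the bench: grey base plate 160 (x) x 260 (y) x 20 mm; origin under its centre, x away from the operator. 70 mm to -y a blue C-frame about 145 mm high, leaning 0.35 rad to -x, holds an amber vial under the plunger in a steel sleeve (40 mm across, top 36 mm below the plunger's struck face when up). 70 mm to +y is the dial.
- striker: Plunger, with its red head, a disc 32 mm across and 14 mm thick. Origin at the centre of the head's struck face; z points out of it along the plunger's axis (0.35 rad from vertical). Face centre is 172.8 mm above the bench when up, 161.5 mm when fully home (12 mm along the axis, hard stop). A 250 N/m spring and a 9 N friction catch resist; the catch holds it where left. Starts 0 to 2.5 mm down.
- dial (a joint): Angle of the depth dial, rad: grows clockwise seen from above, range 0 to 4.0; at 0 the pointer points to the crimper's -x. It is stiff enough to stay where it is left.
- dial_grip (a point): Point on the dial's vertical axis at the height to grip (55 mm above the bench). The dial is a black disc 52 mm in diameter with its top 34 mm above the bench, carrying a black grip bar 46 mm long, 13 mm wide, from 34 to 66 mm above the bench; the bar lies along this point's x axis, and the pointer is on the -x side.
- pointer (a point): Tip of the dial's white pointer, 35 mm from the dial's axis; turns with the dial.
- mark (a point): Where the pointer's tip must come: at the green flag on the dark ring (100 mm across) round the dial, 35 mm from the dial's axis. It does not move during the work; it lies 0.9 to 2.3 rad clockwise of where the pointer starts.
- mallet: Loose mallet of about 0.28 kg standing on its lower face on the pad. Origin at the centre of that face; z runs up through the orange head with white rims, a cylinder 44 mm in diameter and 70 mm long. The wooden handle is 18 mm wide (y) and 20 mm high, centred 35 mm above the face, and runs along -x from 18 to 130 mm from the head's axis.
- mallet_head: The orange head alone; same origin and axes as the mallet.
- mallet_grip (a point): Point in the middle of the handle's section, 42 mm from the head's axis, for gripping close to the head; axes as the mallet's.
- pad: Round black rubber pad, 90 mm in diameter and 4 mm thick, fixed to the bench; origin under its centre. The mallet starts at its centre.
- tray: Blue tray of vials, 100 x 130 mm, 43 mm high, loose bystander; origin under its centre.
- bottle_a: Amber bottle with white cap, 84 mm across, 190 mm high, bystander.
- bottle_b: Amber bottle with blue cap, 76 mm across, 170 mm high, bystander.
- beaker: Glass beaker, 68 mm across, 80 mm high, bystander.
- jar: Small white jar with blue cap, 44 mm across, 50 mm high, bystander.
- case: Black pipette case, 40 x 190 x 24 mm, lying on the bench, bystander.
There are look-alikes about, which are no part of the job. Of the things like the mallet, leave any that is pink or turquoise; of the rest the larger one is meant.

How it is judged (in metres and radians):
On the way, in this order (a step that is already met when the one before it is completed fails the run):
1. the dial's pointer is at the green mark (within 4.5 mm at the pointer's tip) and the hand is off the dial, with the plunger not yet driven (less than 6 mm) (distance between pointer and mark below 0.0045 m and height (world z) of striker above 0.1671 m and distance between the grasp point and dial_grip above 0.05 m), for 0.2 s.
2. the mallet, held by its handle and not by its head, drives the plunger home (at least 10.5 of 12 mm) with its axis within 0.2 rad (11 degrees) of the plunger's (height (world z) of striker below 0.1629 m and contact force between mallet_head and striker above 2 N and angle between the z axis of mallet and the z axis of striker, either way round below 0.2 rad and contact force between the fingers and mallet_head below 1 N and contact force between the fingers and mallet above 3 N), for 0.04 s.
At the end, for the whole second after the job is handed in: The pointer's tip is within 4.5 mm of the mark, the plunger stays at least 9.5 mm of its 12 mm down, and the mallet stands at rest on its face on the pad, within 25 mm of the pad's centre and 0.08 rad of upright (distance between pointer and mark below 0.0045 m and height (world z) of striker below 0.1639 m and horizontal distance between mallet and pad below 0.025 m and angle between mallet's own z axis and vertical below 0.08 rad and height (world z) of mallet below 0.009 m and linear speed of mallet below 0.02 m/s); the robot touches nothing.
It fails at once if the hand or arm pushes the plunger head (over 3 N) (contact force between any of the fingers, the arm and striker above 3 N).
It fails at once if the blow smashes the vial: over 80 N on the plunger head (contact force between mallet and striker above 80 N).
It fails at once if a bystander is moved by more than 30 mm (distance of any of tray, bottle_a, bottle_b, beaker, jar, case from where it was at the start of the episode above 0.03 m).
It also fails if it takes over 67 s, if anything falls off the work surface, if the arm or the gripper's body presses on something with over 40 N, if the wrist force passes 120 N, or if a joint passes its speed limit or range.

## Robot

A 7-joint arm with a two-finger parallel gripper is mounted at the origin on the work surface. World frame = base frame: x ahead of the robot, y to its left, z up, the work surface at z = 0. Lengths are in m, angles in degrees, forces in N, time in s.
With the tool pointing down it reaches from about 0.425 to 1.025 m from the base axis. Payload 9.4 kg.
Tool frame: the origin (TCP) lies at the very end of the fingers, on their centre line; the grasp point (between the pads) lies 19 mm behind it; z points along the fingers, y is the line along which they close (so a half turn about z gives the same grasp; the last joint's range is limited). The gripper opens to 85 mm and grips with 20 to 120 N. Pads are 22 mm wide; open, the fingers measure 114 mm over their backs; the gripper's body (76 mm by 85 mm) begins 54 mm behind the grasp point. The pads swing forward as they close: fully open they stand 13 mm farther back than shut.
Start: joints at [-77.619, 34.337, -0.143, 91.639, 0.103, 54.024, -4.572], TCP at [0.209, 0.694, 0.231] pointing down, gripper open.
Joint ranges: [-147.43, 147.43], [-19.82, 112.94], [-74.19, 73.91], [6.32, 146.72], [-59.91, 239.91], [6.04, 106.73], [-150.56, 150.56]. Speed limits (degrees/s): [127.2, 127.2, 172.46, 172.46, 180, 180, 180].

## Interface

Orientations are given as [roll, pitch, yaw] about the fixed x, y, z axes, in that order (R = Rz(yaw) Ry(pitch) Rx(roll)).
In Python, from workcell import sensors, cams, sign_off gives the robot as it stands. The module is installed in compiled form; this text tells all that it offers.
- The arm moves only by the tool arm_command, never from a script. Its argument "targets" is a list of rows, each a list of 6 numbers: the shift along the world's x, y, z each as a share of 60 mm, from -1 to 1, then the turn, a rotation vector about the world's x, y, z each as a share of 0.15 rad, from -1 to 1. In form: [[tx, ty, tz, wx, wy, wz], ...]. A call has 1 to 12 rows; each row shifts and turns the commanded pose from where the row before left it; what a row does not reach is not made up. A row lasts 1/8 s, in which the tool goes at most 62.5 mm and 10.7 degrees, less where a joint would pass 70% of its speed; a pose out of reach is approached as far as the arm can. A call with a number of a shift or a turn outside -1 to 1 is refused whole. A call with a gripper value outside its range is refused whole. "grip" is the finger opening in mm, from 0 to 85.4, set as the call begins (left out, the last holds). The fingers move at their own pace and stop on an object; "grip_force" is the grip in N (left out, the last holds). Time passes only in rows, so rows that do not move let the fingers close. It gives the time, the measured TCP pose, the force, the opening and the grip force at its end, in the units of the state.
- sensors.state(): the state, without advancing time (a new reading comes with each control period).
- cams.snapshot(name): name is "scene" or "side" or "wrist"; returns a dict with "pixels" (480x640x3 uint8, blue, green, red), "fx", "fy", "cx", "cy" (pixels), "k1" (the pictures are not rectified: a ray, as slopes to the right and down, at radius r is drawn at 1 + k1 r^2 times it, then the intrinsics apply), "R" (3x3) and "t" (3): a world point X has camera coordinates R X + t. Camera axes: x right, y down, z forward; pixel columns grow to the right and rows downward; lengths in m; the calibration is good to about 2 mm. A picture is of the moment at which its call begins. There is no depth.
- sign_off(): hands the job in; it is judged then, once.
Trained networks look in a picture, given as the dict that the camera call returned (one of the last four; its "shot" number tells which), for a name from the list of things; names that differ only in an ending like _2 or _b are one class to them, and where a whole thing is asked for, a point or a joint stands for the part that bears it (a point fixed in the world has none). Each returns a list of dicts, best first, with "conf" (0 to 1); they miss things now and then, are a little off and sometimes report something else, mostly with a low value. They report only what shows in the picture. A call takes as long as a camera call. They do not tell look-alikes from the thing itself.
- cams.silhouettes(picture, thing): "pixels" (480x640 bool, what is visible of it) and "bbox" ([centre column, centre row, width, height] in pixels, round what is visible of it).
- cams.tip_of(picture, thing): "xy" ([column, row] in pixels: a listed point, or the origin of a listed thing).
The state is a dict: "time_s": time; "joint_pos": joint angles; "joint_vel": joint speeds; "joint_torque": joint torques, N m; "position": TCP position; "orientation": TCP orientation; "ft_force": force on the tool from outside, world axes, zero at the start; "ft_torque": the same for the moment, N m; "grip_width": opening from 0.0 (shut) to 1.0 (fully open); "grip_force": force on a finger pad.
Only numpy, scipy, OpenCV 4.12 (cv2) and the standard library are available. Lean on these libraries where they do the work, as an engineer would, in place of code of your own. Each camera call takes 0.05 s, during which the arm holds its last target. There are 200 camera calls.

## Working session

There is one attempt and no reset: what is moved stays moved. The work goes in short steps, Python scripts to look and compute and a tool call to move; the robot and the scene stay as the last step left them, time stands still between calls to the robot, and variables do not carry over. Pictures are saved under pics/ and viewed, at most 10 in all, crops included, and the job is handed in when it is done.

Besides the shell and the picture viewer there is one more tool, called as name(argument=value, ...), one argument or row to a line, values as JSON. arm_command: Moves the arm, as the interface text tells. Its arguments: {"type":"object","properties":{"targets":{"type":"array","items":{"type":"array","items":{"type":"number","minimum":-1,"maximum":1}}},"grip":{"type":"number"},"grip_force":{"type":"number"}},"required":["targets"]}

```bash
mkdir -p pics; cat > h.py <<'E'
import numpy as np, cv2
from workcell import sensors, cams, sign_off
def ray(p,xy):
    K=np.array([[p['fx'],0,p['cx']],[0,p['fy'],p['cy']],[0,0,1.]])
    u=cv2.undistortPoints(np.array([[xy]],float),K,np.array([p['k1'],0,0,0,0]))[0,0]
    R=np.array(p['R']);t=np.array(p['t'])
    return -R.T@t, R.T@np.array([u[0],u[1],1.])
def atz(p,xy,z):
    o,d=ray(p,xy); return o+d*(z-o[2])/d[2]
def tri(obs):
    A=np.zeros((3,3));b=np.zeros(3)
    for p,xy in obs:
        o,d=ray(p,xy);d=d/np.linalg.norm(d);M=np.eye(3)-np.outer(d,d);A+=M;b+=M@o
    x=np.linalg.solve(A,b)
    return x,[round(float(np.linalg.norm(np.cross(x-ray(p,q)[0],ray(p,q)[1]/np.linalg.norm(ray(p,q)[1])))*1000),1) for p,q in obs]
def proj(p,X):
    R=np.array(p['R']);t=np.array(p['t'])
    c=R@np.array(X)+t; u=c[:2]/c[2]; u=u*(1+p['k1']*(u@u)); return np.array([u[0]*p['fx']+p['cx'],u[1]*p['fy']+p['cy']])
E
python3 - <<'E'
from h import *
np.set_printoptions(precision=3,suppress=True)
P={n:cams.snapshot(n) for n in('scene','side','wrist')}
for n,p in P.items():
    cv2.imwrite(f'pics/{n}0.png',p['pixels']); print(n,'cam at',-np.array(p['R']).T@p['t'])
    for th in('crimper','striker','dial_grip','pointer','mark','mallet','mallet_grip','pad','tray','bottle_a','beaker','jar','case'):
        print(' ',th,[(np.round(d['xy'],1).tolist(),round(d['conf'],2)) for d in cams.tip_of(p,th)][:4])
print(sensors.state())
E
```

```text
scene cam at [0.929 0.706 1.245]
  crimper [([290.7, 264.9], 0.67)]
  striker [([281.6, 199.1], 0.69)]
  dial_grip [([307.4, 268.0], 0.55)]
  pointer [([314.5, 270.2], 0.56), ([371.5, 415.1], 0.53)]
  mark [([308.2, 283.5], 0.57), ([287.6, 265.8], 0.48)]
  mallet [([414.0, 353.4], 0.97), ([451.0, 273.0], 0.91), ([359.5, 345.9], 0.9), ([230.4, 362.4], 0.69)]
  mallet_grip [([229.4, 344.4], 0.92), ([440.6, 276.4], 0.72), ([424.7, 341.3], 0.71), ([369.5, 327.8], 0.62)]
  pad [([360.4, 342.1], 0.8)]
  tray [([259.8, 190.2], 0.89), ([286.6, 263.5], 0.4)]
  bottle_a [([205.4, 179.6], 0.97), ([293.4, 377.2], 0.82), ([369.2, 324.4], 0.52)]
  beaker [([372.4, 414.2], 0.69), ([259.9, 190.4], 0.25)]
  jar [([242.1, 303.9], 0.8)]
  case [([350.2, 238.5], 0.84), ([258.7, 188.6], 0.5), ([316.7, 267.4], 0.22)]
side cam at [ 0.168 -0.463  0.854]
  crimper [([340.9, 268.3], 0.62)]
  striker [([361.2, 247.1], 0.51)]
  dial_grip [([318.4, 237.1], 0.98)]
  pointer [([301.9, 246.6], 0.94)]
  mark [([312.9, 232.1], 0.93)]
  mallet [([203.9, 193.5], 0.95), ([256.3, 194.3], 0.83), ([149.9, 266.0], 0.82), ([
[... 370 characters left out ...]
0.23)]
wrist cam at [0.145 0.713 0.373]
  crimper []
  striker []
  dial_grip []
  pointer []
  mark []
  mallet []
  mallet_grip []
  pad []
  tray []
  bottle_a []
  beaker []
  jar []
  case []
{'time_s': 2.1, 'joint_pos': array([-77.619,  34.335,  -0.144,  91.639,   0.101,  54.024,  -4.572]), 'joint_vel': array([ 0.068,  0.113, -0.009, -0.009, -0.097,  0.033, -0.077]), 'joint_torque': array([  0.   , -77.621,   1.564, -25.838,   0.012,   0.002,  -0.   ]), 'position': array([0.209, 0.694, 0.231]), 'orientation': array([179.997,   0.   , 163.225]), 'ft_force': array([ 0.516, -0.485, -0.456]), 'ft_torque': array([ 0.007, -0.042,  0.032]), 'grip_force': 0.0, 'grip_width': 0.9999513053081737}
```

View images.

View pics/scene0.png

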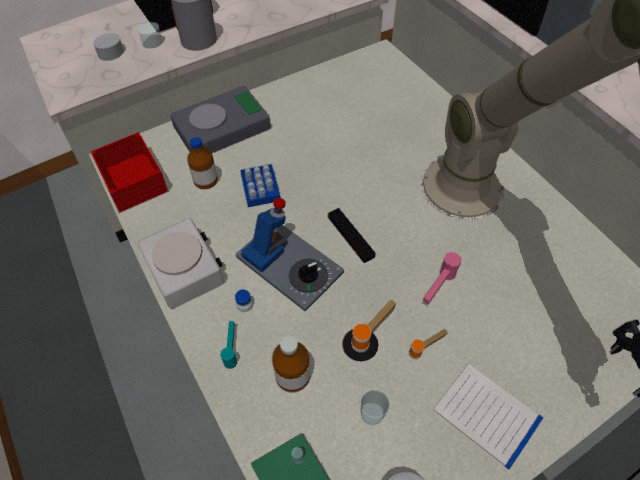

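View pics/side0.png

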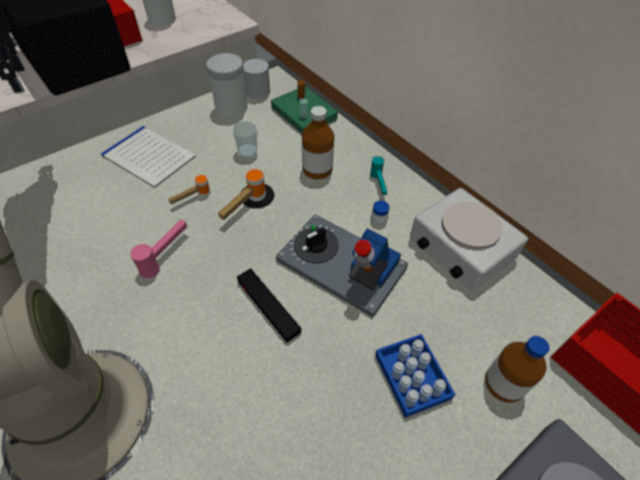

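```bash
python3 - <<'E'
from h import *
np.set_printoptions(precision=4,suppress=True)
S=cams.snapshot('scene');D=cams.snapshot('side')
def crop(p,c,r,w,h):
    return cv2.resize(p['pixels'][r:r+h,c:c+w],(400,300),interpolation=cv2.INTER_CUBIC)
a=np.hstack([crop(S,270,240,80,60),crop(D,275,205,80,60)])
b=np.hstack([crop(S,330,290,120,90),crop(D,160,155,120,90)])
cv2.imwrite('pics/mosaic.png',np.vstack([a,b]))
for n,a,b in (('crimper',(290.7,264.9),(340.9,268.3)),('striker',(281.6,199.1),(361.2,247.1)),('dialgrip',(307.4,268),(318.4,237.1)),('pointer',(314.5,270.2),(301.9,246.6)),('mark',(308.2,283.5),(312.9,232.1)),('mallet',(359.5,345.9),(256.3,194.3)),('mgrip',(369.5,327.8),(245.6,194.6)),('pad',(360.4,342.1),(256.2,196.9)),('jar',(242.1,303.9),(377,221.1)),('tray',(259.8,190.2),(411.8,375.7)),('bottleA',(293.4,377.2),(316.9,171)),('beaker',(372.4,414.2),(248.6,152.4))):
    print(n,*tri([(S,a),(D,b)]))
print('case',atz(S,(350.2,238.5),0))
E
```

```text
crimper [ 0.5886 -0.0274 -0.0083] [2.1, 2.1]
striker [ 0.5601 -0.1066  0.1764] [1.4, 1.4]
dialgrip [0.5727 0.0391 0.0524] [2.4, 2.4]
pointer [0.5452 0.0483 0.0304] [7.6, 7.6]
mark [0.5858 0.071  0.03  ] [0.9, 0.9]
mallet [0.5598 0.2782 0.0017] [0.8, 0.8]
mgrip [0.5222 0.2627 0.0366] [1.0, 1.0]
pad [0.5534 0.2705 0.0025] [0.2, 0.2]
jar [ 0.7542  0.0217 -0.0011] [5.0, 5.0]
tray [ 0.5365 -0.31   -0.0056] [0.5, 0.5]
bottleA [ 0.742   0.2607 -0.0054] [1.3, 1.3]
beaker [ 0.6311  0.4354 -0.0028] [2.9, 2.9]
case [ 0.4012 -0.0113  0.    ]
```

View pics/mosaic.png

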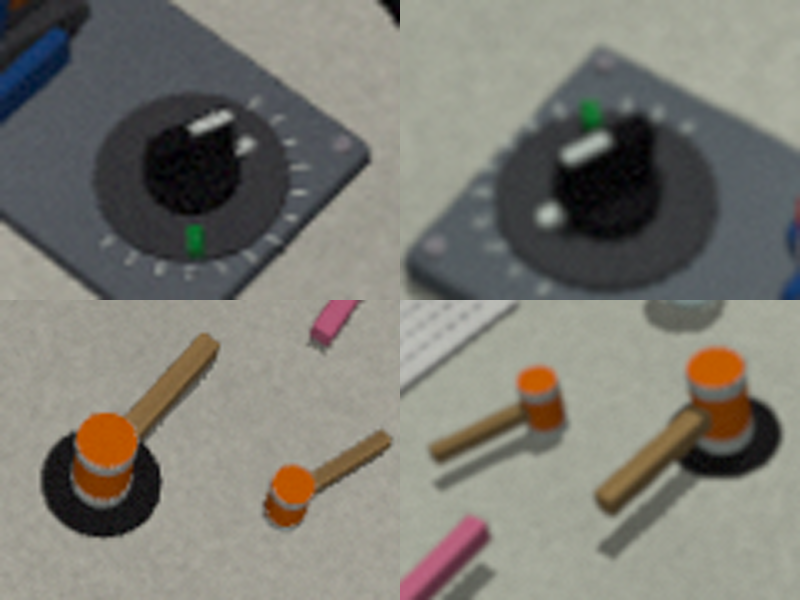

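```bash
python3 - <<'E'
from h import *
np.set_printoptions(precision=4,suppress=True)
S=cams.snapshot('scene');D=cams.snapshot('side')
f=lambda a,b:tri([(S,a),(D,b)])
print('ring',*f((308.4,275.4),(316.4,244.6)))
print('ptr',*f((319.2,269),(304.6,247.6)))
print('flag',*f((309,288),(313,227.6)))
for z in(.02,.03):
  for p,q in((S,(308.4,275.4)),(D,(316.4,244.6)),(S,(319.2,269)),(D,(304.6,247.6)),(S,(309,288)),(D,(313,227.6))): print(z,atz(p,q,z))
print('bar top white ends', [atz(S,(270+c/5,240+r/5),.066) for c,r in((190,130),(233,114))],[atz(D,(275+c/5,205+r/5),.066) for c,r in((163,158),(212,137))])
print('plate corner near',*f((270+370/5,240+155/5),(275+8/5,205+255/5)),*f((237,255),(405,263)))
# mallet handle: far end / head top
print('head top',*f((330+107*.3,290+(440-300)*.3),(160+(717-400)*.3,155+(368-300)*.3)))
print('handle end',*f((330+208*.3,290+(345-300)*.3),(160+(608-400)*.3,155+(497-300)*.3)))
print('pad',*f((330+101*.3,290+(482-300)*.3),(160+(722-400)*.3,155+(432-300)*.3)))
E
```

```text
ring [0.572  0.0435 0.0209] [1.5, 1.5]
ptr [0.5403 0.0467 0.031 ] [1.6, 1.6]
flag [0.5925 0.0827 0.0301] [1.1, 1.1]
0.02 [0.5705 0.0439 0.02  ]
0.02 [0.5738 0.0432 0.02  ]
0.02 [0.5355 0.0416 0.02  ]
0.02 [0.5467 0.0526 0.02  ]
0.02 [0.5888 0.0782 0.02  ]
0.02 [0.5987 0.0889 0.02  ]
0.03 [0.5735 0.0493 0.03  ]
0.03 [0.5689 0.0371 0.03  ]
0.03 [0.5387 0.047  0.03  ]
0.03 [0.5421 0.0465 0.03  ]
0.03 [0.5916 0.0833 0.03  ]
0.03 [0.5936 0.0822 0.03  ]
bar top white ends [array([0.5704, 0.0436, 0.066 ]), array([0.5463, 0.0467, 0.066 ])] [array([0.5495, 0.0449, 0.066 ]), array([0.5743, 0.0413, 0.066 ])]
plate corner near [0.4818 0.077  0.0138] [2.4, 2.4] [ 0.7042 -0.1169  0.0154] [0.1, 0.1]
head top [0.5581 0.2744 0.0723] [2.0, 2.0]
handle end [0.4393 0.2375 0.0426] [1.8, 1.8]
pad [0.5579 0.2762 0.0034] [0.6, 0.6]
```

The meant mallet is the larger orange one on the black pad (scene 361,335); the small orange one (417,348), the pink one (451,265) and the turquoise one (229,357) are look-alikes. In the crop, the dial's white pointer is at scene (319,269) and the green flag at (309,288), about 110° clockwise of it.

arm_command(
  targets=[
    [0.5, -0.9, 0, 0, 0, 0.1],
    [0.5, -0.9, 0, 0, 0, 0.1],
    [0.5, -0.9, 0, 0, 0, 0.1],
    [0.5, -0.9, 0, 0, 0, 0.1],
    [0.5, -0.9, 0, 0, 0, 0.1],
    [0.5, -0.9, 0, 0, 0, 0.1],
    [0.5, -0.9, 0, 0, 0, 0.1],
    [0.5, -0.9, 0, 0, 0, 0.1],
    [0.5, -0.9, 0, 0, 0, 0.1],
    [0.5, -0.9, 0, 0, 0, 0.1],
    [0.5, -0.9, 0, 0, 0, 0.1],
    [0.5, -0.9, 0, 0, 0, 0.1],
  ],
)

```text
time_s: 3.8
position: [0.5702, 0.0443, 0.2316]
orientation: [180.0, 0.0, 173.6]
ft_force: [0.7, -0.0, 1.1]
grip_width: 1.0
grip_force: 0.0
```

arm_command(
  targets=[
    [0, 0, 0, 0, 0, 0],
    [0, 0, 0, 0, 0, 0],
  ],
)

```text
time_s: 4.05
position: [0.569, 0.0464, 0.2312]
orientation: [180.0, -0.0, 173.5]
ft_force: [0.1, 0.3, 0.2]
grip_width: 0.998
grip_force: 0.0
```

```bash
python3 - <<'E'
from h import *
np.set_printoptions(precision=4,suppress=True)
W=cams.snapshot('wrist'); cv2.imwrite('pics/w1.png',W['pixels'])
print(-np.array(W['R']).T@W['t'],np.array(W['R']))
for th,z in(('dial_grip',.055),('pointer',.03),('mark',.03)):
    for d in cams.tip_of(W,th): print(th,d['xy'],round(d['conf'],2),atz(W,d['xy'],z))
im=W['pixels'].astype(int);b,g,r=im[...,0],im[...,1],im[...,2]
m=((g>r+50)&(g>b+40)).astype(np.uint8)
n,_,st,c=cv2.connectedComponentsWithStats(m)
for i in range(1,n):
    if st[i,4]>20: print('green',st[i],c[i],atz(W,c[i],.03))
E
```

```text
[0.5029 0.0535 0.3738] [[ 0.1126  0.9936  0.0002]
 [ 0.9581 -0.1086  0.2651]
 [ 0.2634 -0.0296 -0.9642]]
dial_grip [307.5, 216.9] 0.75 [0.5695 0.0425 0.055 ]
dial_grip [569.2, 162.0] 0.23 [0.5494 0.2446 0.055 ]
pointer [307.0, 169.6] 0.87 [0.5357 0.0457 0.03  ]
pointer [211.9, 5.0] 0.25 [ 0.4069 -0.0105  0.03  ]
mark [344.6, 231.3] 0.67 [0.5906 0.0713 0.03  ]
green [348 226  18  13 146] [356.2192 231.9178] [0.5922 0.081  0.03  ]
```

View pics/w1.png

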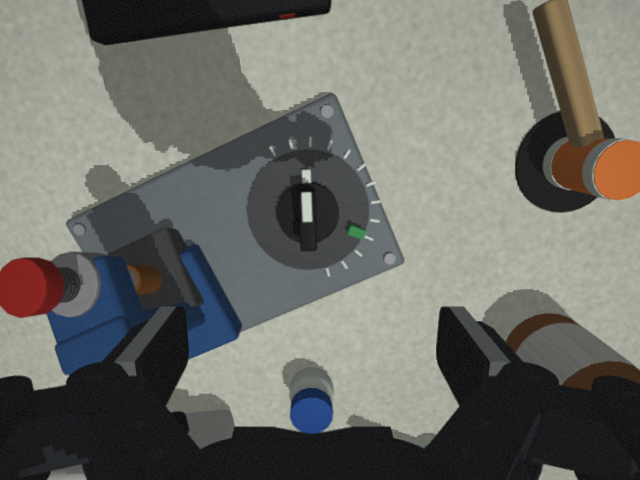

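The wrist view shows the pointer tip at (306,170), the dial bar along rows 185–250 at column 308, the green flag at (356,232) and the red plunger head at (28,287).

```bash
python3 - <<'E'
from h import *
np.set_printoptions(precision=4,suppress=True)
W=cams.snapshot('wrist')
R=np.array(W['R'])
def a(q,z): return atz(W,q,z)
print('ring',a((308.5,209.5),.022),'disc',a((307.5,210.5),.034))
print('bar top ends',a((306.5,190),.066),a((309,250),.066))
for z in(.022,.03,.034): print(z,'ptr',a((306.5,169.5),z),'flag',a((356.2,232),z),'flag inner/outer',a((348.5,229.5),z),a((364,235),z))
A,B,C=[a(q,.02)[:2] for q in((334,93),(404,263),(66,220))]
print(A,B,C,np.degrees(np.arctan2(*(B-A)[::-1])),np.linalg.norm(B-A),90+np.degrees(np.arctan2(*(C-A)[::-1])),np.linalg.norm(C-A))
print('ctr',(B+C)/2)
for d in cams.tip_of(W,'striker'): print(d,a(d['xy'],.172))
E
```

```text
ring [0.57   0.0443 0.022 ] disc [0.5684 0.0437 0.034 ]
bar top ends [0.5469 0.0457 0.066 ] [0.5929 0.0424 0.066 ]
0.022 ptr [0.5362 0.0464 0.022 ] flag [0.5942 0.0831 0.022 ] flag inner/outer [0.5912 0.0767 0.022 ] [0.5976 0.0896 0.022 ]
0.03 ptr [0.5354 0.0466 0.03  ] flag [0.5921 0.0825 0.03  ] flag inner/outer [0.5892 0.0762 0.03  ] [0.5954 0.0888 0.03  ]
0.034 ptr [0.5351 0.0467 0.034 ] flag [0.591  0.0821 0.034 ] flag inner/outer [0.5882 0.0759 0.034 ] [0.5943 0.0884 0.034 ]
[0.4784 0.0751] [0.6277 0.1233] [ 0.5562 -0.1671] 17.88487461952288 0.15687565727349256 17.80748998086561 0.2543357792750007
ctr [ 0.5919 -0.0219]
{'xy': [307.0, 221.0], 'conf': 0.59} [0.5469 0.0473 0.172 ]
```

arm_command(
  targets=[
    [0.02, -0.04, -0.8, 0, 0, 0.28],
    [0, 0, -0.8, 0, 0, 0],
    [0, 0, -0.8, 0, 0, 0],
    [0, 0, -0.5, 0, 0, 0],
    [0, 0, -0.28, 0, 0, 0],
    [0, 0, 0, 0, 0, 0],
    [0, 0, 0, 0, 0, 0],
  ],
  grip=45,
  grip_force=40,
)

```text
time_s: 5.22
position: [0.5711, 0.0439, 0.0416]
orientation: [180.0, 0.1, 176.0]
ft_force: [0.9, 0.5, 1.0]
grip_width: 0.525
grip_force: 0.0
```

arm_command(
  targets=[
    [0, 0, 0, 0, 0, 0],
    [0, 0, 0, 0, 0, 0],
    [0, 0, 0, 0, 0, 0],
    [0, 0, 0, 0, 0, 0],
    [0, 0, 0, 0, 0, 0],
  ],
  grip=5,
)

```text
time_s: 5.85
position: [0.571, 0.0425, 0.0417]
orientation: [-180.0, 0.1, 175.9]
ft_force: [-0.5, -3.7, 8.4]
grip_width: 0.145
grip_force: 40.9
```

arm_command(
  targets=[
    [0, 0, 0, 0, 0, -0.3],
    [0, 0, 0, 0, 0, -0.8],
    [0, 0, 0, 0, 0, -0.8],
    [0, 0, 0, 0, 0, -0.8],
    [0, 0, 0, 0, 0, -0.8],
    [0, 0, 0, 0, 0, -0.8],
    [0, 0, 0, 0, 0, -0.8],
    [0, 0, 0, 0, 0, -0.8],
    [0, 0, 0, 0, 0, -0.8],
  ],
)

```text
time_s: 6.98
position: [0.5711, 0.0425, 0.0417]
orientation: [179.9, 0.1, 118.1]
ft_force: [-1.2, -4.1, 6.8]
grip_width: 0.14
grip_force: 40.7
```

arm_command(
  targets=[
    [0, 0, 0, 0, 0, -0.8],
    [0, 0, 0, 0, 0, -0.8],
    [0, 0, 0, 0, 0, -0.8],
    [0, 0, 0, 0, 0, -0.8],
    [0, 0, 0, 0, 0, -0.8],
    [0, 0, 0, 0, 0, -0.8],
    [0, 0, 0, 0, 0, -0.8],
    [0, 0, 0, 0, 0, -0.8],
    [0, 0, 0, 0, 0, -0.35],
    [0, 0, 0, 0, 0, 0],
    [0, 0, 0, 0, 0, 0],
  ],
)

```text
time_s: 8.35
position: [0.5711, 0.0424, 0.0417]
orientation: [179.9, -0.0, 60.3]
ft_force: [-0.2, -3.1, 8.1]
grip_width: 0.142
grip_force: 41.0
```

arm_command(
  targets=[
    [0, 0, 0, 0, 0, 0],
    [0, 0, 0, 0, 0, 0],
    [0, 0, 0, 0, 0, 0],
    [0, 0, 0, 0, 0, 0],
  ],
  grip=50,
)

```text
time_s: 8.85
position: [0.5704, 0.0439, 0.0404]
orientation: [-180.0, 0.0, 60.4]
ft_force: [0.3, 1.0, 1.2]
grip_width: 0.587
grip_force: 0.0
```

arm_command(
  targets=[
    [0, 0, 0.5, 0, 0, 0],
    [0, 0, 0.8, 0, 0, 0],
    [0, 0, 0.8, 0, 0, 0],
    [0, 0, 0.8, 0, 0, 0],
    [0, 0, 0.5, 0, 0, 0],
    [0, 0, 0, 0, 0, 0],
    [0, 0, 0, 0, 0, 0],
  ],
)

```text
time_s: 9.72
position: [0.57, 0.0441, 0.2438]
orientation: [-179.9, 0.0, 60.4]
ft_force: [-0.2, 0.4, -0.3]
grip_width: 0.59
grip_force: 0.0
```

```bash
python3 - <<'E'
from h import *
np.set_printoptions(precision=4,suppress=True)
W=cams.snapshot('wrist'); S=cams.snapshot('scene')
for th,z in(('dial_grip',.055),('pointer',.03),('mark',.03),('striker',.17),('mallet',.004),('mallet_grip',.039),('pad',.004)):
    for d in cams.tip_of(W,th): print(th,d['xy'],round(d['conf'],2),atz(W,d['xy'],z))
im=W['pixels'].astype(int);b,g,r=im[...,0],im[...,1],im[...,2]
m=((g>r+50)&(g>b+40)).astype(np.uint8)
n,_,st,c=cv2.connectedComponentsWithStats(m)
for i in range(1,n):
    if st[i,4]>20: print('green',st[i],c[i],atz(W,c[i],.03))
cv2.imwrite('pics/w2.png',W['pixels'])
E
```

```text
dial_grip [313.1, 211.9] 0.65 [0.5716 0.044  0.055 ]
pointer [315.0, 168.0] 0.93 [0.5892 0.0716 0.03  ]
mark [313.2, 170.9] 0.65 [0.5866 0.0702 0.03  ]
green [308 149  10  17 157] [312.4713 157.0255] [0.5918 0.0806 0.03  ]
```

View pics/w2.png

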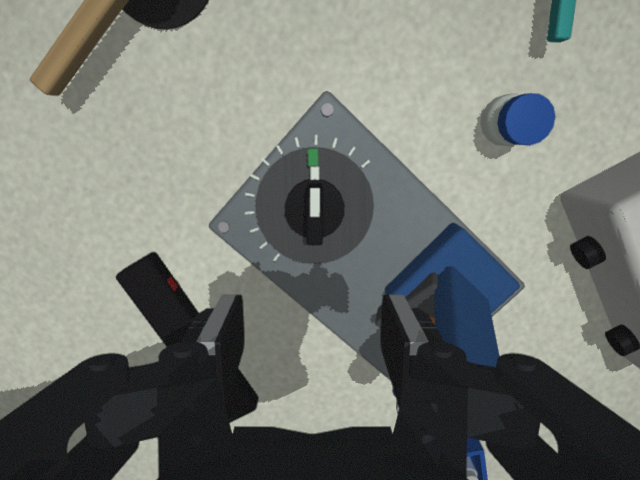

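The white pointer, with its tip at (315,168), now sits on the green flag at (312,157), within about 1 mm sideways. Next is the mallet.

arm_command(
  targets=[
    [-0.14, 0.6, -0.1, 0, 0, -0.83],
    [-0.14, 0.6, -0.1, 0, 0, -0.83],
    [-0.14, 0.6, -0.1, 0, 0, -0.83],
    [-0.14, 0.6, -0.1, 0, 0, -0.83],
    [-0.15, 0.6, -0.1, 0, 0, -0.83],
    [-0.15, 0.64, -0.1, 0, 0, -0.83],
    [0, 0, 0, 0, 0, 0],
    [0, 0, 0, 0, 0, 0],
  ],
  grip=60,
)

```text
time_s: 11.18
position: [0.519, 0.2616, 0.2085]
orientation: [180.0, 0.0, 17.6]
ft_force: [-0.9, 0.1, -0.1]
grip_width: 0.703
grip_force: 0.0
```

```bash
python3 - <<'E'
from h import *
np.set_printoptions(precision=4,suppress=True)
W=cams.snapshot('wrist')
for th,z in(('mallet',.004),('mallet_grip',.039),('pad',.004),('striker',.172)):
    for d in cams.tip_of(W,th): print(th,d['xy'],round(d['conf'],2),atz(W,d['xy'],z))
cv2.imwrite('pics/w3.png',W['pixels'])
E
```

```text
mallet [174.1, 242.8] 0.66 [0.4558 0.3653 0.004 ]
mallet_grip [158.1, 287.3] 0.91 [0.4286 0.361  0.039 ]
mallet_grip [311.3, 221.7] 0.7 [0.5168 0.2606 0.039 ]
```

View pics/w3.png

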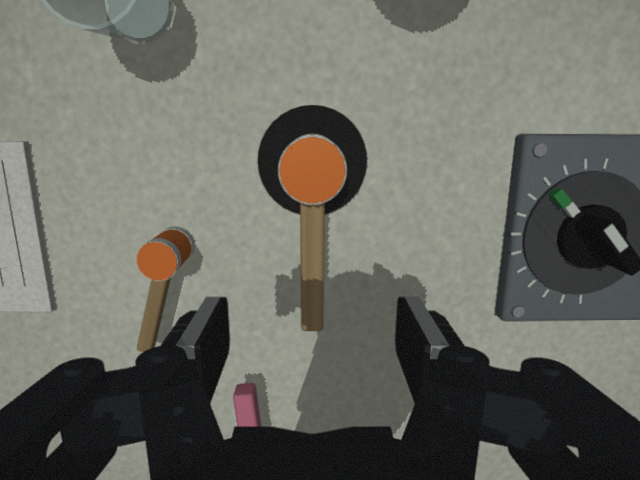

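The large orange head is at (313,170) on the pad, centred at (313,159), and its handle runs straight down column 312, so the tool is aligned with it. The fingers straddle the handle well clear of the small look-alike at (158,260).

```bash
python3 - <<'E'
from h import *
np.set_printoptions(precision=4,suppress=True)
W=cams.snapshot('wrist')
im=W['pixels'].astype(int);b,g,r=im[...,0],im[...,1],im[...,2]
m=((r>150)&(g<130)&(b<80)).astype(np.uint8)
n,_,st,c=cv2.connectedComponentsWithStats(m)
for i in range(1,n):
    if st[i,4]>500: print('orange',st[i],c[i],atz(W,c[i],.074))
print('pad',atz(W,(313,159.5),.004))
print('handle',atz(W,(312.5,210),.049),atz(W,(312.5,325),.049))
h=[atz(W,(312.5,q),.049)[:2] for q in(210,325)];d=h[0]-h[1];print(np.degrees(np.arctan2(d[1],d[0])))
print(sensors.state()['position'],sensors.state()['joint_pos'])
E
```

```text
orange [ 279  137   65   67 3331] [310.9733 170.0519] [0.5576 0.2732 0.074 ]
orange [ 137  243   39   38 1154] [156.0373 261.2054] [0.465  0.3575 0.074 ]
pad [0.5596 0.2723 0.004 ]
handle [0.5278 0.2628 0.049 ] [0.4396 0.2349 0.049 ]
17.517923274666405
[0.5192 0.2613 0.2088] [-68.2461  37.5157  57.8938 114.3085 -41.2235  51.5653 -60.5532]
```

arm_command(
  targets=[
    [-0.02, 0, -0.8, 0, 0, 0],
    [0, 0, -0.8, 0, 0, 0],
    [0, 0, -0.8, 0, 0, 0],
    [0, 0, -0.5, 0, 0, 0],
    [0, 0, -0.25, 0, 0, 0],
    [0, 0, 0, 0, 0, 0],
    [0, 0, 0, 0, 0, 0],
  ],
)

```text
time_s: 12.35
position: [0.5182, 0.2619, 0.0202]
orientation: [-180.0, -0.0, 17.5]
ft_force: [-0.3, 0.6, -0.4]
grip_width: 0.702
grip_force: 0.0
```

arm_command(
  targets=[
    [0, 0, 0, 0, 0, 0],
    [0, 0, 0, 0, 0, 0],
    [0, 0, 0, 0, 0, 0],
    [0, 0, 0, 0, 0, 0],
    [0, 0, 0, 0, 0, 0],
    [0, 0, 0, 0, 0, 0],
  ],
  grip=5,
  grip_force=100,
)

```text
time_s: 13.1
position: [0.5178, 0.2624, 0.0201]
orientation: [-180.0, -0.0, 17.6]
ft_force: [-1.4, 0.8, 6.3]
grip_width: 0.195
grip_force: 97.3
```

```bash
python3 - <<'E'
from h import *
np.set_printoptions(precision=4,suppress=True)
s=sensors.state();print(s['joint_pos'],s['position'],s['grip_width'])
S=cams.snapshot('scene');D=cams.snapshot('side')
a=[(p,d['xy'],d['conf']) for p in(S,D) for d in cams.tip_of(p,'striker')[:2]];print([(x[1],x[2]) for x in a])
def redc(p):
    h=cv2.cvtColor(p['pixels'],cv2.COLOR_BGR2HSV)
    m=(((h[...,0]<5)|(h[...,0]>174))&(h[...,1]>150)&(h[...,2]>90)).astype(np.uint8)
    n,l,st,c=cv2.connectedComponentsWithStats(m)
    for i in range(1,n):
        if 40<st[i,4]<2000: print(st[i],c[i])
redc(S);redc(D)
a=cv2.resize(S['pixels'][185:245,245:325],(400,300),interpolation=cv2.INTER_CUBIC)
b=cv2.resize(D['pixels'][225:285,320:400],(400,300),interpolation=cv2.INTER_CUBIC)
cv2.imwrite('pics/str.png',np.hstack([a,b]))
E
```

```text
[-55.0059  48.1183  35.6297 120.3675 -58.1799  30.7124 -47.715 ] [0.5178 0.2624 0.0201] 0.19545535117576665
[([279.6, 203.0], 0.71), ([500.6, 382.5], 0.72), ([364.4, 251.9], 0.63)]
[  91  132   71   62 1449] [129.5659 168.0373]
[274 198  11  11  90] [278.7    202.6333]
[107   0  19  16 172] [116.0581   7.5174]
[355 240  16  16 191] [362.4869 247.4764]
```

View pics/str.png

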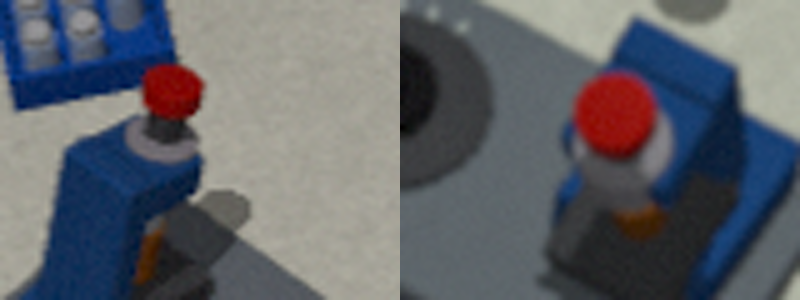

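arm_command(
  targets=[
    [0, 0, 0.3, 0, 0, 0],
    [0, 0, 0.6, 0, 0, 0],
    [0, 0, 0.8, 0, 0, 0],
    [0, 0, 0.8, 0, 0, 0],
    [0, 0, 0.8, 0, 0, 0],
    [0, 0, 0.5, 0, 0, 0],
    [0, 0, 0.2, 0, 0, 0],
  ],
  grip_force=120,
)

```text
time_s: 14.18
position: [0.5177, 0.262, 0.2616]
orientation: [-179.9, -0.1, 17.5]
ft_force: [0.4, -1.0, -3.8]
grip_width: 0.188
grip_force: 117.3
```

```bash
python3 - <<'E'
from h import *
np.set_printoptions(precision=4,suppress=True)
s=sensors.state();print(s['joint_pos'],s['position'],s['orientation'],s['grip_width'],s['ft_force'])
S=cams.snapshot('scene');D=cams.snapshot('side')
X,e=tri([(S,(279.8,200.6)),(D,(362.6,247))]);print('face',X,e)
X2,e=tri([(S,(278.7,202.6)),(D,(362.5,247.5))]);print('blob',X2,e)
for p in((S,(279.8,200.6)),(D,(362.6,247))): print(atz(*p,.1718))
ps=np.radians(17.8);c,sn=np.cos(ps),np.sin(ps)
print('dial-based axis at face: local x?', np.array([c*(X[0]-.5705)+sn*(X[1]-.0443), -sn*(X[0]-.5705)+c*(X[1]-.0443)]))
E
```

```text
[-69.8968  32.8153  58.7605 111.379  -34.3711  55.3105 -66.9572] [0.5177 0.262  0.2616] [-179.9486   -0.1013   17.5416] 0.18816053948491004 [ 0.3679 -0.9845 -3.8156]
face [ 0.5648 -0.1066  0.1731] [0.7, 0.7]
blob [ 0.5679 -0.1053  0.168 ] [0.4, 0.4]
[ 0.5639 -0.1071  0.1718]
[ 0.5663 -0.1063  0.1718]
dial-based axis at face: local x? [-0.0515 -0.142 ]
```

arm_command(
  targets=[
    [0, -0.5, 0, 0.089, -0.278, 0],
    [0, -0.8, 0, 0.089, -0.278, 0],
    [0, -0.8, 0, 0.089, -0.278, 0],
    [0, -0.8, 0, 0.089, -0.278, 0],
    [-0.05, -0.8, 0, 0.089, -0.278, 0],
    [-0.05, -0.8, 0, 0.089, -0.278, 0],
    [-0.05, -0.8, 0, 0.089, -0.278, 0],
    [0, -0.8, -0.1, 0.089, -0.278, 0],
    [0, -0.3, -0.2, 0, 0, 0],
    [0, 0, 0, 0, 0, 0],
    [0, 0, 0, 0, 0, 0],
  ],
)

```text
time_s: 15.65
position: [0.5083, -0.1198, 0.2409]
orientation: [-179.9, -19.9, 17.5]
ft_force: [0.0, -0.1, -2.1]
grip_width: 0.189
grip_force: 117.5
```

```bash
python3 - <<'E'
from h import *
from scipy.spatial.transform import Rotation as Ro
np.set_printoptions(precision=4,suppress=True)
s=sensors.state();print(s['joint_pos'],s['position'],s['orientation'],s['grip_width'],s['ft_force'])
print(Ro.from_euler('xyz',s['orientation'],degrees=True).as_matrix())
W=cams.snapshot('wrist');S=cams.snapshot('scene');D=cams.snapshot('side')
a=cv2.resize(W['pixels'],(400,300))
b=cv2.resize(S['pixels'][145:265,225:385],(400,300),interpolation=cv2.INTER_CUBIC)
c=cv2.resize(D['pixels'][170:290,280:440],(400,300),interpolation=cv2.INTER_CUBIC)
cv2.imwrite('pics/pre.png',np.vstack([np.hstack([b,c]),np.hstack([a,a*0])]))
E
```

```text
[-17.6341  18.4735  40.8185 130.8131 -54.7873  29.8805  -5.0974] [ 0.5083 -0.1198  0.2409] [-179.8647  -19.8865   17.5403] 0.18870228880457612 [ 0.0252 -0.1408 -2.082 ]
[[ 0.8966  0.3021  0.3236]
 [ 0.2834 -0.9533  0.1048]
 [ 0.3402 -0.0022 -0.9404]]
```

View pics/pre.png

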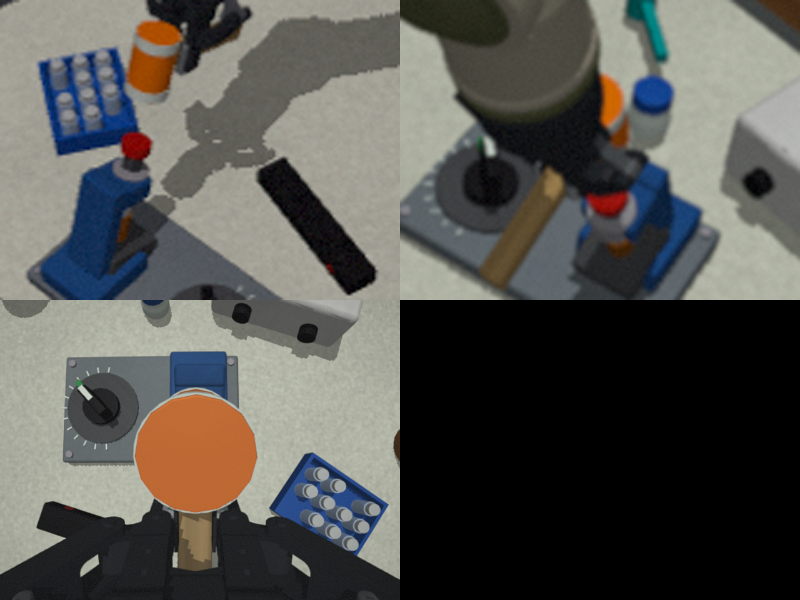

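The top-left panel shows the mallet head (lower rim at scene ≈ (285,182)) held above the red plunger at (280,203). The wrist panel shows the head square in the grip and the dial still at the flag.

```bash
python3 - <<'E'
from h import *
np.set_printoptions(precision=4,suppress=True)
S=cams.snapshot('scene');W=cams.snapshot('wrist')
M=np.array([.5511,-.106,.2403]);a=np.array([-.3236,-.1048,.9404])
print('M',proj(S,M),'top',proj(S,M+.07*a),proj(W,M+.07*a),'F',proj(S,[.5645,-.1055,.172]))
for th in('mallet','striker'): print(th,cams.tip_of(S,th)[:2])
im=S['pixels'];h=cv2.cvtColor(im,cv2.COLOR_BGR2HSV)
for p,n in((S,'S'),(W,'W')):
    h=cv2.cvtColor(p['pixels'],cv2.COLOR_BGR2HSV)
    m=((h[...,0]>=6)&(h[...,0]<14)&(h[...,1]>150)&(h[...,2]>180)).astype(np.uint8)
    _,_,st,c=cv2.connectedComponentsWithStats(m)
    for i in range(1,len(st)):
        if st[i,4]>80: print(n,st[i],c[i])
E
```

```text
M [282.7667 181.2616] top [287.9507 157.4209] [310.287  249.6872] F [279.8703 201.061 ]
mallet [{'xy': [281.4, 182.5], 'conf': 0.93}, {'xy': [415.7, 349.8], 'conf': 0.82}]
striker [{'xy': [281.6, 201.7], 'conf': 0.67}]
W [  217   152   194   187 27919] [313.1067 245.2827]
```

arm_command(
  targets=[
    [-0.09, -0.06, 0, 0, 0, 0],
    [-0.08, -0.06, 0, 0, 0, 0],
    [0.09, 0.03, -0.25, 0, 0, 0],
    [0.09, 0.03, -0.25, 0, 0, 0],
    [0.09, 0.03, -0.25, 0, 0, 0],
    [0.08, 0.02, -0.25, 0, 0, 0],
    [0, 0, 0, 0, 0, 0],
    [0, 0, 0, 0, 0, 0],
  ],
)

```text
time_s: 17.0
position: [0.5192, -0.122, 0.182]
orientation: [-179.9, -20.0, 17.5]
ft_force: [0.3, -0.1, -3.2]
grip_width: 0.188
grip_force: 117.5
```

```bash
python3 - <<'E'
from h import *
np.set_printoptions(precision=4,suppress=True)
s=sensors.state();print(s['joint_pos'],s['position'],s['orientation'],s['grip_width'],s['ft_force'])
S=cams.snapshot('scene');D=cams.snapshot('side')
for th in('mallet','striker'): print(th,cams.tip_of(S,th)[:1])
b=cv2.resize(S['pixels'][160:235,245:345],(400,300),interpolation=cv2.INTER_CUBIC)
c=cv2.resize(D['pixels'][200:290,300:420],(400,300),interpolation=cv2.INTER_CUBIC)
cv2.imwrite('pics/pre2.png',np.hstack([b,c]))
E
```

```text
[  5.1126  22.0692  10.9897 132.1316 -59.3185  17.1012  -1.89  ] [ 0.5192 -0.122   0.182 ] [-179.9308  -19.9909   17.4566] 0.1879534047259507 [ 0.2903 -0.0703 -3.1862]
mallet [{'xy': [277.1, 198.7], 'conf': 0.82}]
striker [{'xy': [276.1, 205.2], 'conf': 0.66}]
```

View pics/pre2.png

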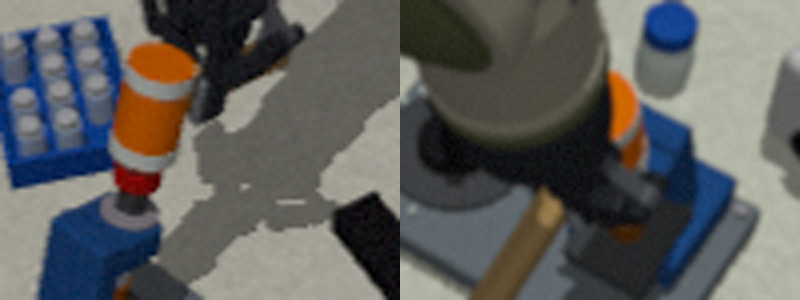

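The mallet's lower rim now sits just above the red head, coaxial within about 1 mm in the scene view. I'll press slowly along the plunger's axis.

arm_command(
  targets=[
    [0.007, 0.002, -0.02, 0, 0, 0],
    [0.007, 0.002, -0.02, 0, 0, 0],
    [0.007, 0.002, -0.02, 0, 0, 0],
    [0.007, 0.002, -0.02, 0, 0, 0],
    [0.007, 0.002, -0.02, 0, 0, 0],
    [0.007, 0.002, -0.02, 0, 0, 0],
    [0.007, 0.002, -0.02, 0, 0, 0],
    [0.007, 0.002, -0.02, 0, 0, 0],
    [0, 0, 0, 0, 0, 0],
  ],
)

```text
time_s: 18.32
position: [0.5227, -0.1202, 0.1721]
orientation: [-179.9, -20.0, 17.5]
ft_force: [-3.7, 0.1, 4.3]
grip_width: 0.186
grip_force: 118.6
```

```bash
python3 - <<'E'
from h import *
np.set_printoptions(precision=4,suppress=True)
s=sensors.state();print(s['joint_pos'],s['position'],s['ft_force'],s['ft_torque'])
E
```

```text
[  8.611   23.0673   5.9395 132.1019 -59.3448  14.7144  -2.1623] [ 0.5227 -0.1202  0.1721] [-3.6902  0.1168  4.2502] [-0.0672  0.8012  0.0533]
```

arm_command(
  targets=[
    [0.007, 0.002, -0.02, 0, 0, 0],
    [0.007, 0.002, -0.02, 0, 0, 0],
    [0.007, 0.002, -0.02, 0, 0, 0],
    [0.007, 0.002, -0.02, 0, 0, 0],
    [0.007, 0.002, -0.02, 0, 0, 0],
    [0.007, 0.002, -0.02, 0, 0, 0],
    [0, 0, 0, 0, 0, 0],
  ],
)

```text
time_s: 19.2
position: [0.5253, -0.1194, 0.1648]
orientation: [-179.9, -20.0, 17.5]
ft_force: [-4.4, -0.6, 3.7]
grip_width: 0.192
grip_force: 118.8
```

arm_command(
  targets=[
    [0.007, 0.002, -0.02, 0, 0, 0],
    [0.007, 0.002, -0.02, 0, 0, 0],
    [0, 0, 0, 0, 0, 0],
  ],
)

```text
time_s: 19.58
position: [0.5261, -0.1191, 0.1624]
orientation: [-179.9, -20.0, 17.5]
ft_force: [-5.4, -0.4, 5.3]
grip_width: 0.188
grip_force: 119.1
```

arm_command(
  targets=[
    [0.007, 0.002, -0.02, 0, 0, 0],
    [0.007, 0.002, -0.02, 0, 0, 0],
    [0, 0, 0, 0, 0, 0],
  ],
)

```text
time_s: 19.95
position: [0.526, -0.1193, 0.1614]
orientation: [-179.9, -20.1, 17.5]
ft_force: [-20.3, -2.5, 31.7]
grip_width: 0.188
grip_force: 123.6
```

arm_command(
  targets=[
    [-0.02, -0.006, 0.06, 0, 0, 0],
    [-0.05, -0.017, 0.15, 0, 0, 0],
    [-0.1, -0.034, 0.3, 0, 0, 0],
    [-0.1, -0.034, 0.3, 0, 0, 0],
    [-0.1, -0.034, 0.3, 0, 0, 0],
    [-0.1, -0.034, 0.3, 0, 0, 0],
    [0, 0, 0, 0, 0, 0],
    [0, 0, 0, 0, 0, 0],
  ],
)

```text
time_s: 20.95
position: [0.4991, -0.1279, 0.244]
orientation: [-179.9, -20.0, 17.6]
ft_force: [0.4, 0.5, -2.9]
grip_width: 0.188
grip_force: 117.6
```

```bash
python3 - <<'E'
from h import *
np.set_printoptions(precision=4,suppress=True)
s=sensors.state();print(s['joint_pos'],s['position'],s['orientation'],s['ft_force'])
S=cams.snapshot('scene');W=cams.snapshot('wrist')
from scipy.spatial.transform import Rotation as Ro
a=-Ro.from_euler('xyz',s['orientation'],degrees=True).as_matrix()[:,2]
for p,n in((S,'S'),(W,'W')):
    h=cv2.cvtColor(p['pixels'],cv2.COLOR_BGR2HSV)
    m=(((h[...,0]<5)|(h[...,0]>174))&(h[...,1]>150)&(h[...,2]>90)).astype(np.uint8)
    m2=((h[...,0]>=6)&(h[...,0]<14)&(h[...,1]>150)&(h[...,2]>180)).astype(np.uint8)
    for mm in(m,m2):
        _,_,st,c=cv2.connectedComponentsWithStats(mm)
        for i in range(1,len(st)):
            if st[i,4]>60: print(n,st[i],c[i])
h0=[.5679,-.1053,.168];print(proj(S,h0),proj(S,np.array(h0)-.011*a))
E
```

```text
[ -0.0975  14.9782  18.6715 130.4503 -42.1485  24.3919 -17.98  ] [ 0.4991 -0.1279  0.244 ] [-179.9021  -19.9707   17.5856] [ 0.4093  0.477  -2.9071]
S [  91  132   70   62 1436] [129.5286 167.9603]
S [273 202  12  10  93] [277.9677 206.4409]
W [  217   152   194   188 28047] [313.1645 245.4322]
[278.8499 202.6283] [278.1111 206.0055]
```

arm_command(
  targets=[
    [0, 0.4, 0.1, -0.089, 0.278, 0],
    [0, 0.8, 0.1, -0.089, 0.278, 0],
    [0.05, 0.8, 0.1, -0.089, 0.278, 0],
    [0.05, 0.8, 0, -0.089, 0.278, 0],
    [0.05, 0.8, 0, -0.089, 0.278, 0],
    [0.05, 0.8, 0, -0.089, 0.278, 0],
    [0.05, 0.8, 0, -0.089, 0.278, 0],
    [0.06, 0.8, 0, -0.089, 0.278, 0],
    [0, 0.5, 0, 0, 0, 0],
    [0, 0, 0, 0, 0, 0],
    [0, 0, 0, 0, 0, 0],
  ],
)

```text
time_s: 22.42
position: [0.5173, 0.2607, 0.2618]
orientation: [180.0, 0.2, 17.5]
ft_force: [0.4, -0.5, -3.1]
grip_width: 0.189
grip_force: 117.6
```

```bash
python3 - <<'E'
from h import *
np.set_printoptions(precision=4,suppress=True)
s=sensors.state();print(s['joint_pos'],s['position'],s['orientation'],s['ft_force'])
E
```

```text
[-54.6869  24.8154  31.9582 110.5115 -16.9775  49.4918 -86.3922] [0.5173 0.2607 0.2618] [179.9715   0.1525  17.5218] [ 0.3862 -0.4598 -3.082 ]
```

arm_command(
  targets=[
    [0.01, 0.03, -0.7, 0, -0.01, 0],
    [0, 0, -0.8, 0, 0, 0],
    [0, 0, -0.8, 0, 0, 0],
    [0, 0, -0.8, 0, 0, 0],
    [0, 0, -0.6, 0, 0, 0],
    [0, 0, -0.2, 0, 0, 0],
    [0, 0, 0, 0, 0, 0],
    [0, 0, 0, 0, 0, 0],
  ],
)

```text
time_s: 23.42
position: [0.519, 0.2634, 0.0301]
orientation: [-180.0, -0.1, 17.5]
ft_force: [0.9, 1.0, -2.9]
grip_width: 0.191
grip_force: 117.6
```

arm_command(
  targets=[
    [0, 0, -0.02, 0, 0, 0],
    [0, 0, -0.02, 0, 0, 0],
    [0, 0, 0, 0, 0, 0],
  ],
)

```text
time_s: 23.8
position: [0.5181, 0.2635, 0.0265]
orientation: [180.0, -0.0, 17.6]
ft_force: [-0.4, -0.3, -3.1]
grip_width: 0.19
grip_force: 117.6
```

arm_command(
  targets=[
    [0, 0, -0.03, 0, 0, 0],
    [0, 0, -0.03, 0, 0, 0],
    [0, 0, -0.025, 0, 0, 0],
    [0, 0, 0, 0, 0, 0],
    [0, 0, 0, 0, 0, 0],
  ],
)

```text
time_s: 24.42
position: [0.5181, 0.2633, 0.0211]
orientation: [180.0, -0.0, 17.6]
ft_force: [-0.4, 0.5, -2.8]
grip_width: 0.188
grip_force: 117.6
```

arm_command(
  targets=[
    [0, 0, -0.018, 0, 0, 0],
    [0, 0, -0.015, 0, 0, 0],
    [0, 0, 0, 0, 0, 0],
    [0, 0, 0, 0, 0, 0],
  ],
)

```text
time_s: 24.92
position: [0.518, 0.2633, 0.0201]
orientation: [-180.0, -0.0, 17.5]
ft_force: [-3.6, -1.8, 9.9]
grip_width: 0.191
grip_force: 119.9
```

arm_command(
  targets=[
    [0, 0, 0.01, 0, 0, 0],
    [0, 0, 0, 0, 0, 0],
  ],
  grip_force=20,
)

```text
time_s: 25.18
position: [0.5181, 0.2633, 0.0201]
orientation: [180.0, -0.0, 17.5]
ft_force: [-2.5, -1.2, 7.4]
grip_width: 0.189
grip_force: 118.7
```

arm_command(
  targets=[
    [0, 0, 0, 0, 0, 0],
    [0, 0, 0, 0, 0, 0],
    [0, 0, 0, 0, 0, 0],
    [0, 0, 0, 0, 0, 0],
    [0, 0, 0, 0, 0, 0],
  ],
  grip=60,
)

```text
time_s: 25.8
position: [0.5181, 0.2633, 0.0197]
orientation: [180.0, -0.0, 17.6]
ft_force: [0.2, -1.1, 0.6]
grip_width: 0.703
grip_force: 0.0
```

arm_command(
  targets=[
    [0, 0, 0.2, 0, 0, 0],
    [0, 0, 0.6, 0, 0, 0],
    [0, 0, 0.8, 0, 0, 0],
    [0, 0, 0.8, 0, 0, 0],
    [0, 0, 0.6, 0, 0, 0],
    [0, 0, 0.15, 0, 0, 0],
    [0, 0, 0, 0, 0, 0],
    [0, 0, 0, 0, 0, 0],
  ],
)

```text
time_s: 26.8
position: [0.5174, 0.2631, 0.2077]
orientation: [180.0, 0.1, 17.6]
ft_force: [0.3, -0.5, -1.3]
grip_width: 0.701
grip_force: 0.0
```

```bash
python3 - <<'E'
from h import *
np.set_printoptions(precision=4,suppress=True)
S=cams.snapshot('scene');D=cams.snapshot('side');W=cams.snapshot('wrist')
b=cv2.resize(S['pixels'][180:390,220:500],(400,300),interpolation=cv2.INTER_CUBIC)
c=cv2.resize(D['pixels'][140:320,170:410],(400,300),interpolation=cv2.INTER_CUBIC)
cv2.imwrite('pics/fin.png',np.vstack([np.hstack([b,c]),np.hstack([cv2.resize(W['pixels'],(400,300)),b*0])]))
for p,n in((S,'S'),(W,'W')):
    h=cv2.cvtColor(p['pixels'],cv2.COLOR_BGR2HSV)
    m=(((h[...,0]<5)|(h[...,0]>174))&(h[...,1]>150)&(h[...,2]>90)).astype(np.uint8)
    m2=((h[...,0]>=6)&(h[...,0]<14)&(h[...,1]>150)&(h[...,2]>180)).astype(np.uint8)
    for mm in(m,m2):
        _,_,st,c=cv2.connectedComponentsWithStats(mm)
        for i in range(1,len(st)):
            if st[i,4]>60: print(n,st[i],c[i],atz(p,c[i],.074))
E
```

```text
S [  91  132   70   64 1481] [129.422  167.7947] [ 0.8565 -0.5309  0.074 ]
S [273 202  12  10  94] [278.     206.3936] [ 0.5449 -0.1654  0.074 ]
```

View pics/fin.png

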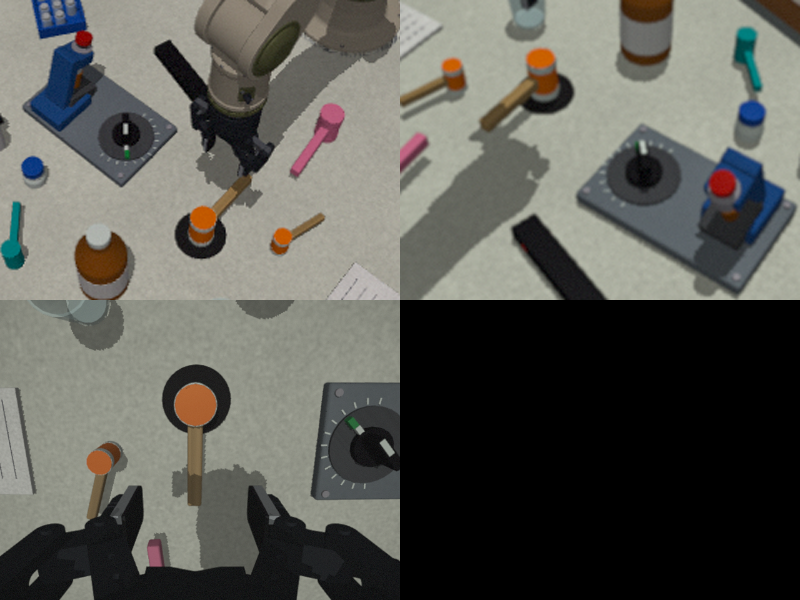

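The mallet stands upright in the middle of the pad (wrist panel, about (196,403)). The pointer is on the green flag, the plunger is down at scene (278,206), and nothing else on the bench has moved.

```bash
python3 -c "
from workcell import sign_off
print(sign_off())"
```

```text
the job is handed in; nothing more can be done
None
```

I handed the job in at about 27 s, with no verdict shown: the dial is at the green mark, the mallet pressed the plunger home at about 40 N, and the mallet is standing upright on its pad again.

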